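Isolate the bench machines and line up the padlock holes

ROBOT

A 7-joint arm with a two-finger parallel gripper is mounted at the origin on the work surface. World frame = base frame: x ahead of the robot, y to its left, z up, the work surface at z = 0. Lengths are in m, angles in rad, forces in N, time in s.
With the tool pointing down it reaches from about 0.425 to 1.025 m from the base axis. Payload 3.6 kg.
Tool frame: the origin (TCP) lies midway between the tips of the shut fingers; the grasp point (between the pads) lies 19 mm behind it; z points along the fingers, y is the line along which they close (so a half turn about z gives the same grasp; the last joint's range is limited). The gripper opens to 85 mm and grips with 20 to 120 N. Pads are 22 mm wide; open, the fingers measure 114 mm over their backs; the gripper's body (76 mm by 85 mm) begins 54 mm behind the grasp point. The pads swing forward as they close: fully open they stand 13 mm farther back than shut.
Start: joints at [-1.254, 0.591, 0.048, 1.609, -0.033, 0.943, -0.034], TCP at [0.289, 0.665, 0.231] pointing down, gripper open.
Joint ranges: [-2.69, 2.69], [-0.47, 2.24], [-1.27, 1.36], [0.19, 2.51], [-1.53, 4.68], [0.08, 2.07], [-3.09, 3.09]. Speed limits (rad/s): [2.57, 2.57, 3.14, 3.14, 3.14, 3.14, 3.14].

INTERFACE

Orientations are given as a rotation vector (axis times angle).
In Python, from bench import status, vision, ticket gives the robot as it stands.
- The arm moves only by the tool carry_out, never from a script. Its argument "motion" is a list that holds one entry, the list of rows, each a list of 7 numbers: the shift along the tool's x, y, z scaled (see below), then the turn, a rotation vector about the tool's x, y, z scaled (see below), then the gripper command: -1 is shut, 1 is fully open, values between are in proportion. In form: [[[x, y, z, rx, ry, rz, grip], ...]]. A call has 1 to 12 rows; each row is the pose to reach, as a shift and turn from the pose commanded when the call began, along the tool's axes at that moment; what a row does not reach only later rows make up. The controller multiplies each number of a shift by 0.2 m and each number of a turn by 30 degrees. A row lasts 1/12 s, in which the tool goes at most 41.7 mm and 7.16 degrees, less where a joint would pass 70% of its speed; a pose out of reach is approached as far as the arm can. A call with a number of a shift or a turn outside -1 to 1 is refused whole. A call with a gripper value outside its range is refused whole. The fingers move at their own pace and stop on an object; the grip force is fixed at half the most. Time passes only in rows, so rows that repeat a pose let the fingers close. It gives the time, the measured TCP pose, the force, the opening and the grip force at its end, in the units of the state.
- status.sense(): the state, without advancing time (a new reading comes with each control period).
- vision.capture(name): name is "side" or "top"; returns a dict with "frame" (400x640x3 uint8, red, green, blue), "z_map" (400x640 float32, m along the optical axis (not along the pixel's ray), 0 where there is no reading), "mtx" (3x3 intrinsics, pixels), "camera_from_world" (4x4, takes a point from world to camera coordinates). Camera axes: x right, y up, looking along -z (the intrinsics and any distortion apply to the point x, -y, -z); pixel columns grow to the right and rows downward; lengths in m; the calibration is good to about 2 mm. A picture is of the moment at which its call begins.
- ticket.job_done(): hands the job in; it is judged then, once.
The state is a dict: "time": time; "joint_pos": joint angles; "qd": joint speeds; "joint_efforts": joint torques, N m; "ee_pos": TCP position; "tool_rot": TCP orientation; "ft_force": force on the tool from outside, world axes, zero at the start; "torque": the same for the moment, N m; "gripper_width": finger opening in m; "gripper_force": force on a finger pad.
Only numpy, scipy, OpenCV 4.12 (cv2) and the standard library are available. Lean on these libraries where they do the work, as an engineer would, in place of code of your own. Each camera call takes 0.05 s, during which the arm holds its last target. There are 200 camera calls.

TASK

The saw blade is to be changed, so isolate the bench supply: swing the black lever of the grey changeover isolator from where it stands back to its middle OFF position, pointing straight at the steel lock slide, and do not carry it over towards the other on position, which would start the grinder. Then push the slide in to its stop, under the lug of the lever, so that the two padlock holes lie one above the other and a shackle would drop straight through. Leave lever and slide so, and do not disturb the padlock or the other things about.

Things in the scene. Friction and masses are not known exactly. Their poses are not given: they have to be found in the camera images.
- isolator: Grey cast changeover isolator bolted to the bench, 260 x 200 mm, 97 mm high to the top of its front plate, cover facing up. Origin: centre of its underside, on the bench; z up; x runs from the lever's spindle to the lock slide (away from the robot), y to the left of that. The lever's spindle stands upright at x = -65 mm, y = 0. Three conduits leave the far wall below the cover.
- handle (a joint): Angle of the black lever about its upright spindle, rad. 0: the middle, OFF, lever along the isolator's +x, pointing at the slide. Positive: to the isolator's left (+y). It starts on, at +0.8 to +1.06; the other on position is about -1.05; stops at +-1.1. Stiff: about 0.5 N m to turn; no detent, it stays where it is left.
- handle_grip (a point): On the centre line of the lever's black bar grip, 55 mm from the spindle, half-way up. x points along the lever away from the spindle, z up. The grip is 22 mm wide, its underside 11 mm and top 45 mm above the front plate, and ends 83 mm from the spindle. The round boss at the spindle: radius 27 mm, 21 mm high.
- handle_hole (a point): Centre of the 12 mm padlock hole in the flat steel lug at the lever's end, 100 mm from the spindle, 15 mm above the front plate. The lug is 34 mm wide, ends 115 mm from the spindle and has down-turned cheeks 28 mm apart, splayed at the mouth; the slide's tongue runs in under it between them.
- slide (a joint): Travel of the steel lock slide, m: 0 to 0.004 drawn back (start), 0.030 fully in, at its stop. It moves along the isolator's -x, towards the spindle; about 2.5 N moves it and it stays where it is left. It enters the lug only if the lever points at it; its round nose draws a lever that is up to about 8 mm out at the hole into line (up to about 20 N).
- slide_hole (a point): Centre of the 12 mm padlock hole in the slide's flat steel tongue (24 mm wide, 5 mm thick, round nose), 8.5 mm above the front plate. With the lever at OFF and the slide fully in it lies straight below the lug's hole. A guide strap, 16 mm high above the plate, 50 mm wide, bridges the tongue 123 to 139 mm from the spindle and hides this hole at first.
- slide_tab (a point): In the middle of the slide's upturned steel thumb tab, 30 mm above the front plate, 50 mm beyond the slide's hole (isolator's +x). The tab is 24 mm wide across the slide, 8 mm thick along it, its top 42 mm above the plate. 31 mm is left between tab and lug when the slide is in.
- padlock: Brass padlock lying on the cover, body 44 x 40 x 20 mm, near the corner to the robot's side and isolator's right; leave it. Origin: centre of the underside.
- cup: Paper cup, 85 mm high, 72 mm across, left of the isolator; leave it. Origin: centre of the underside.
- bowl_a: Card bowl of tesserae, 120 mm across, 42 mm high, right of the isolator; leave it. Origin: centre of the underside.
- bowl_b: Two nested card bowls of tesserae, 120 mm across, 58 mm high, far left of the isolator; leave them. Origin: centre of the underside.
- hammer: Mosaic hammer, 200 mm long, head 156 mm across, right of the isolator; leave it. Origin: centre of the underside.
- pot: Plaster pot, 88 mm across, 80 mm high, left of the isolator; leave it. Origin: centre of the underside.

How it is judged:
On the way, in this order (a step that is already met when the one before it is completed fails the run):
1. the lever is swung to OFF (within 0.12 rad of the middle) with the slide still drawn back (value of joint handle between -0.12 and 0.12 rad and value of joint slide below 0.012 m), for 0.2 s.
2. the slide is in and the padlock holes are in line (value of joint handle between -0.06 and 0.06 rad and value of joint slide above 0.026 m and horizontal distance between handle_hole and slide_hole below 0.005 m), for 0.2 s.
At the end, for the whole second after the job is handed in: Lever at OFF within 0.06 rad, slide in by more than 26 of its 30 mm, the centres of the two padlock holes within 5 mm of each other seen from above (a 7 mm shackle passes the 12 mm holes), lever and slide at rest (all of step 2 and velocity of joint handle between -0.05 and 0.05 rad/s and velocity of joint slide between -0.01 and 0.01 m/s); the robot touches nothing.
It fails at once if the lever is carried past OFF by more than 0.35 rad towards the other on position (value of joint handle below -0.35 rad).
It fails at once if the padlock, cup, bowls, hammer or pot is moved by more than 30 mm (distance of any of padlock, cup, bowl_a, bowl_b, hammer, pot from where it was at the start of the episode above 0.03 m).
It also fails if it takes over 45 s, if anything falls off the work surface, if the arm or the gripper's body presses on something with over 40 N, if the wrist force passes 120 N, or if a joint passes its speed limit or range.

## Working session

There is one attempt and no reset: what is moved stays moved. The work goes in short steps, Python scripts to look and compute and a tool call to move; the robot and the scene stay as the last step left them, time stands still between calls to the robot, and variables do not carry over. Pictures are saved under pics/ and viewed, at most 10 in all, crops included, and the job is handed in when it is done.

Besides the shell and the picture viewer there is one more tool, called as name(argument=value, ...) on one line, values as JSON. carry_out: Moves the arm, as the interface text tells. Shifts and turns lie within -1 to 1; 1 stands for 0.2 m of shift or 30 degrees of turn. Its arguments: {"type":"object","properties":{"motion":{"type":"array","items":{"type":"array","items":{"type":"array","items":{"type":"number"}}}}},"required":["motion"]}

```bash
mkdir -p pics; cat > h.py <<'E'
import numpy as np, cv2
from bench import status, vision, ticket
def cap(n):
    d=vision.capture(n); np.savez(f'{n}.npz',**d); return d
def load(n): return dict(np.load(f'{n}.npz'))
def world(d,u,v,z=None):
    K=d['mtx'];T=np.linalg.inv(d['camera_from_world'])
    r=np.array([(u-K[0,2])/K[0,0],-(v-K[1,2])/K[1,1],-1.])
    if z is None: s=d['z_map'][int(v),int(u)]
    else: s=(z-T[2,3])/(T[:3,:3]@r)[2]
    return T[:3,:3]@(r*s)+T[:3,3]
def pix(d,p):
    c=d['camera_from_world']@np.r_[p,1]; q=d['mtx']@np.array([c[0],-c[1],-c[2]]); return q[:2]/q[2]
def save(im,f): cv2.imwrite('pics/'+f,im[...,::-1])
E
python3 - <<'E'
from h import *
t=cap('top');s=cap('side')
save(t['frame'],'top0.png');save(s['frame'],'side0.png')
st=status.sense();print({k:np.round(v,3) for k,v in st.items()})
print(np.linalg.inv(t['camera_from_world']).round(3),t['mtx'])
E
```

```text
{'time': np.float64(0.1), 'joint_pos': array([-1.254,  0.592,  0.048,  1.61 , -0.033,  0.943, -0.034]), 'qd': array([ 0.   , -0.001,  0.   , -0.002,  0.001, -0.003,  0.001]), 'joint_efforts': array([ 4.0000e-03, -5.5000e+01,  1.5530e+00, -1.9882e+01,  1.0000e-02,
        4.0000e-03, -0.0000e+00]), 'ee_pos': array([0.289, 0.664, 0.23 ]), 'tool_rot': array([-6.390e-01, -3.076e+00,  3.000e-03]), 'ft_force': array([ 0.289, -0.101,  0.592]), 'torque': array([ 0.021,  0.018, -0.027]), 'gripper_force': np.float64(0.0), 'gripper_width': np.float64(0.085)}
[[-0.009  0.998 -0.054  0.521]
 [-1.    -0.009 -0.006  0.051]
 [-0.006  0.054  0.999  1.038]
 [ 0.     0.     0.     1.   ]] [[470.23495917   0.         322.01254463]
 [  0.         470.23495917 195.29900139]
 [  0.           0.           1.        ]]
```

View pics/top0.png

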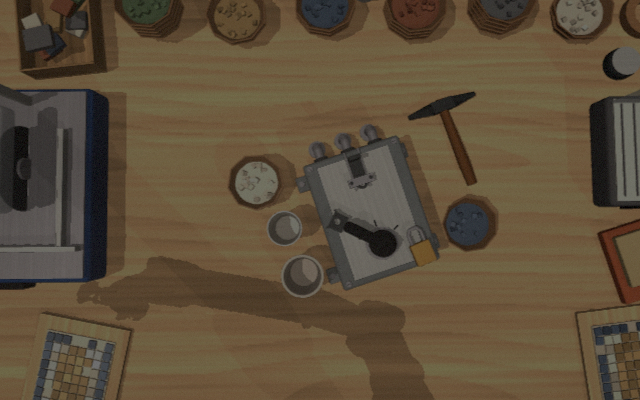

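View pics/side0.png

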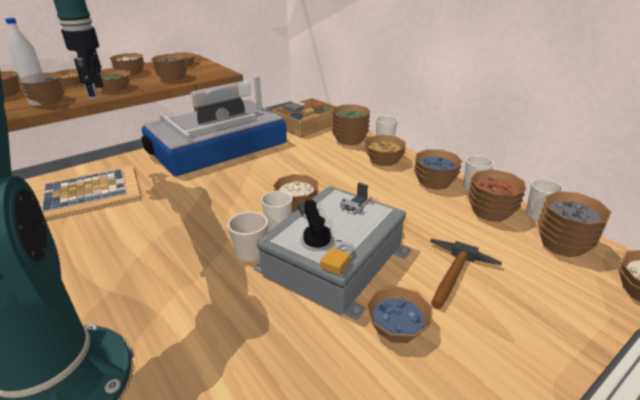

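The top view shows the spindle boss near (383,241), the lug near (338,220), the strap near (361,182), the tab near (355,165) and the padlock at (424,250). I'll enlarge the isolator.

```bash
python3 - <<'E'
from h import *
t=load('top')
c=t['frame'][115:295,285:445]; c=np.clip(c*1.8,0,255).astype(np.uint8)
save(cv2.resize(c,None,fx=3.3,fy=3.3,interpolation=cv2.INTER_CUBIC),'crop0.png')
for u,v in [(383,241),(400,200),(330,260),(355,163),(365,232),(424,250)]: print(u,v,world(t,u,v).round(3))
E
```

```text
383 241 [ 0.482 -0.058  0.147]
400 200 [ 0.561 -0.099  0.098]
330 260 [ 0.435  0.041 -0.001]
355 163 [ 0.635 -0.01   0.109]
365 232 [ 0.499 -0.025  0.143]
424 250 [ 0.463 -0.141  0.117]
```

View pics/crop0.png

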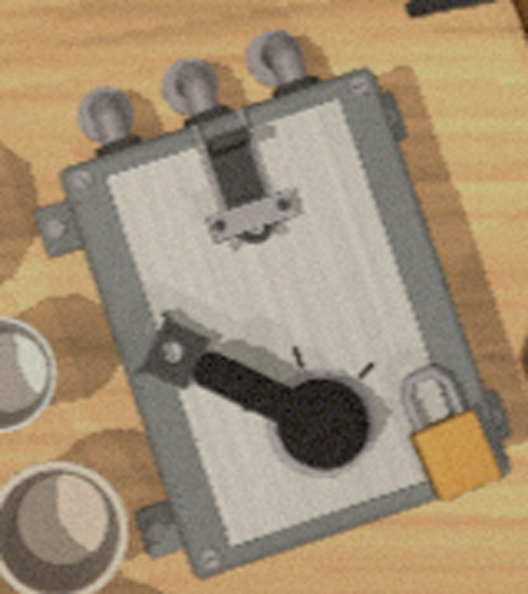

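The crop shows the boss centre at (323,423), lug hole (173,352), strap bolts (219,228) and (287,203), slide channel centre line from about (255,232) to (222,120), and plate corners (107,178), (342,100), (232,545).

```bash
python3 - <<'E'
from h import *
t=load('top')
W=lambda x,y,z=None: world(t,x/3.3+285,y/3.3+115,z)
TL,TR,BL=W(107,178,.097),W(342,100,.097),W(232,545,.097)
s1,s2=W(219,228,.113),W(287,203,.113)
sp=W(323,423,.145); hole=W(173,352,.112)
a=lambda p:np.degrees(np.arctan2(p[1],p[0])).round(2)
print('yaw L',a(TL-BL),'top',a(TL-TR)-90,'strap',a(s1-s2)-90)
print('spindle',sp,'boss depth',W(323,423),'hole',hole,'strap mid',(s1+s2)/2)
print('sp->strap',a((s1+s2)/2-sp),np.linalg.norm(((s1+s2)/2-sp)[:2]),'lever',a(hole-sp),np.linalg.norm((hole-sp)[:2]))
# point cloud heights near slide/lever
H,Wd=t['z_map'].shape
for v in range(155,182,2): print(v,[round(world(t,u,v)[2]*1000) for u in range(346,372,2)])
E
```

```text
yaw L 18.25 top 17.900000000000006 strap 19.689999999999998
spindle [ 0.47788829 -0.0580022   0.145     ] boss depth [ 0.47788165 -0.05801896  0.14486297] hole [0.51915519 0.02655423 0.112     ] strap mid [ 0.60017115 -0.02207604  0.113     ]
sp->strap 16.37 0.12745111861076774 lever 63.99 0.09408903496579457
155 [94, 95, 97, 96, 139, 139, 141, 139, 99, 98, 96, 96, 94]
157 [100, 97, 142, 140, 141, 139, 140, 139, 98, 98, 96, 97, 97]
159 [104, 118, 143, 137, 140, 128, 119, 108, 104, 97, 99, 94, 99]
161 [100, 105, 132, 115, 112, 105, 109, 110, 105, 99, 98, 97, 98]
163 [96, 105, 114, 110, 111, 111, 109, 108, 104, 95, 97, 99, 99]
165 [97, 102, 110, 109, 109, 110, 110, 108, 108, 104, 98, 98, 99]
167 [95, 102, 97, 109, 104, 107, 109, 107, 109, 102, 94, 99, 99]
169 [99, 98, 104, 107, 109, 110, 109, 109, 108, 103, 99, 100, 98]
171 [95, 100, 102, 108, 110, 109, 108, 107, 105, 109, 106, 98, 100]
173 [97, 96, 104, 99, 111, 109, 105, 108, 110, 114, 1038, 98, 113]
175 [99, 99, 99, 103, 108, 109, 107, 108, 107, 110, 114, 113, 112]
177 [100, 96, 100, 101, 111, 109, 114, 113, 112, 115, 116, 113, 116]
179 [99, 95, 95, 113, 112, 113, 115, 114, 112, 113, 115, 115, 115]
181 [98, 106, 111, 114, 115, 112, 114, 117, 112, 114, 114, 113, 115]
```

```bash
cat >> h.py <<'E'
from scipy.spatial.transform import Rotation as R
def rot(yaw): # tool pointing down, tool y at world angle yaw (deg)
    a=np.radians(yaw); y=np.array([np.cos(a),np.sin(a),0]); z=np.array([0,0,-1.])
    return R.from_matrix(np.c_[np.cross(y,z),y,z])
def rows(wps):
    s=status.sense(); R0=R.from_rotvec(s['tool_rot']); p0=s['ee_pos']
    print('t',s['time'],'pos',p0.round(4),'ytool',np.degrees(np.arctan2(*R0.as_matrix()[[1,0],1])).round(1),'tilt',R0.as_matrix()[2,2].round(4))
    for p,yaw in wps:
        print(np.r_[R0.inv().apply(np.array(p)-p0)/.2,np.degrees((R0.inv()*rot(yaw)).as_rotvec())/30].round(3).tolist())
E
python3 - <<'E'
from h import *
rows([((.34,.49,.24),44),((.40,.35,.24),38)])
E
```

```text
t 0.1 pos [0.2885 0.6643 0.2303] ytool 66.5 tilt -1.0
[-0.583, -0.697, -0.047, -0.004, 0.001, 0.751]
[-1.137, -1.219, -0.046, -0.004, 0.001, 0.951]
```

carry_out(motion=[[[-0.4,-0.45,-0.02,0,0,0.45,1],[-0.8,-0.9,-0.05,0,0,0.95,1],[-0.8,-0.9,-0.05,0,0,0.95,1],[-0.8,-0.9,-0.05,0,0,0.95,1],[-0.8,-0.9,-0.05,0,0,0.95,1],[-0.8,-0.9,-0.05,0,0,0.95,1],[-0.8,-0.9,-0.05,0,0,0.95,1],[-0.8,-0.9,-0.05,0,0,0.95,1],[-0.8,-0.9,-0.05,0,0,0.95,1]]])

```text
time: 0.85
ee_pos: [0.3636, 0.4368, 0.2413]
tool_rot: [-1.376, -2.824, -0.001]
ft_force: [0.2, 1.3, -0.2]
gripper_width: 0.0854
gripper_force: 0.0
```

```bash
python3 - <<'E'
from h import *
rows([((.42,.27,.24),8),((.44,.22,.24),8)])
E
```

```text
t 0.85 pos [0.3636 0.4368 0.2413] ytool 38.0 tilt -1.0
[-0.831, -0.292, 0.006, 0.0, -0.002, 1.001]
[-1.089, -0.367, 0.006, 0.0, -0.002, 1.001]
```

carry_out(motion=[[[-0.4,-0.15,0,0,0,0.5,1],[-0.9,-0.3,0,0,0,1,1],[-0.9,-0.3,0,0,0,1,1],[-0.9,-0.3,0,0,0,1,1],[-0.9,-0.3,0,0,0,1,1],[-0.9,-0.3,0,0,0,1,1],[-0.9,-0.3,0,0,0,1,1],[-0.9,-0.3,0,0,0,1,1]]])

```text
time: 1.52
ee_pos: [0.4272, 0.2599, 0.2412]
tool_rot: [-2.056, -2.375, -0.001]
ft_force: [0.0, 0.6, -0.4]
gripper_width: 0.0852
gripper_force: 0.0
```

```bash
python3 - <<'E'
from h import *
rows([((.48,.09,.24),-20)])
E
```

```text
t 1.5167 pos [0.4272 0.2599 0.2412] ytool 8.2 tilt -1.0
[-0.879, 0.14, 0.005, -0.0, -0.002, 0.941]
```

carry_out(motion=[[[-0.4,0.07,0,0,0,0.5,1],[-0.88,0.14,0,0,0,0.94,1],[-0.88,0.14,0,0,0,0.94,1],[-0.88,0.14,0,0,0,0.94,1],[-0.88,0.14,0,0,0,0.94,1],[-0.88,0.14,0,0,0,0.94,1],[-0.88,0.14,0,0,0,0.94,1],[-0.88,0.14,0,0,0,0.94,1]]])

```text
time: 2.18
ee_pos: [0.4797, 0.0901, 0.241]
tool_rot: [-2.571, -1.804, -0.0]
ft_force: [-0.0, 0.3, -0.0]
gripper_width: 0.0856
gripper_force: 0.0
```

```bash
python3 - <<'E'
from h import *
rows([((.499,-.012,.20),-26)])
E
```

```text
t 2.1833 pos [0.4797 0.0901 0.241 ] ytool -19.9 tilt -1.0
[-0.447, 0.265, 0.205, -0.002, -0.001, 0.204]
```

carry_out(motion=[[[-0.2,0.13,0.1,0,0,0.1,1],[-0.45,0.265,0.2,0,0,0.2,1],[-0.45,0.265,0.2,0,0,0.2,1],[-0.45,0.265,0.2,0,0,0.2,1],[-0.45,0.265,0.2,0,0,0.2,1],[-0.45,0.265,0.2,0,0,0.2,1]]])

```text
time: 2.68
ee_pos: [0.4987, -0.0132, 0.2011]
tool_rot: [-2.662, -1.665, -0.0]
ft_force: [-0.3, 0.3, 0.5]
gripper_width: 0.0855
gripper_force: 0.0
```

```bash
python3 - <<'E'
from h import *
t=cap('top');s=cap('side')
rows([((.499,-.012,.115),-26)])
a=np.clip(cv2.resize(t['frame'][140:300,280:440],(480,480))*1.8,0,255).astype(np.uint8)
b=cv2.resize(s['frame'][150:310,220:380],(480,480))
save(np.hstack([a,b])[:, :],'x.png'); im=np.hstack([a,b]); save(cv2.resize(im,(800,400)),'c1.png')
E
```

```text
t 2.7833 pos [ 0.4988 -0.013   0.2014] ytool -25.9 tilt -1.0
[0.004, -0.001, 0.432, -0.001, -0.002, 0.003]
```

View pics/c1.png

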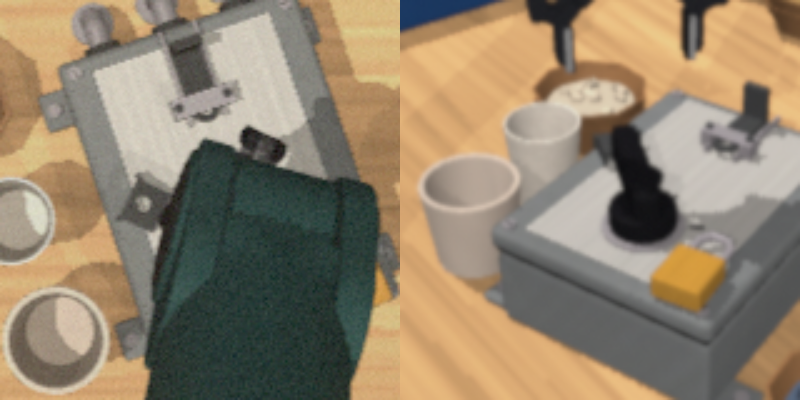

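The left half (top camera) shows the arm over the lever with the lug still visible at (143,203). The right half (side camera) shows the open fingers at (568,50) and (690,40), evenly straddling the lever at (628,170). Next I lower and grip.

carry_out(motion=[[[0,0,0.15,0,0,0,1],[0,0,0.3,0,0,0,1],[0,0,0.42,0,0,0,1],[0,0,0.42,0,0,0,1],[0,0,0.42,0,0,0,1],[0,0,0.42,0,0,0,1]]])

```text
time: 3.28
ee_pos: [0.4994, -0.0149, 0.1184]
tool_rot: [2.665, 1.662, 0.003]
ft_force: [-0.2, -0.1, 0.1]
gripper_width: 0.0854
gripper_force: 0.0
```

carry_out(motion=[[[0,0,0,0,0,0,-1],[0,0,0,0,0,0,-1],[0,0,0,0,0,0,-1],[0,0,0,0,0,0,-1],[0,0,0,0,0,0,-1],[0,0,0,0,0,0,-1],[0,0,0,0,0,0,-1],[0,0,0,0,0,0,-1],[0,0,0,0,0,0,-1],[0,0,0,0,0,0,-1]]])

```text
time: 4.12
ee_pos: [0.4973, -0.015, 0.1178]
tool_rot: [-2.665, -1.658, 0.001]
ft_force: [-3.0, 2.1, 8.1]
gripper_width: 0.0211
gripper_force: 59.1
```

```bash
python3 - <<'E'
from h import *
s=status.sense();print(s['ee_pos'],s['ft_force'],s['torque'],s['gripper_width'])
sp=np.array([.475,-.061]);d=s['ee_pos'][:2]-sp;r=np.hypot(*d);a0=np.degrees(np.arctan2(d[1],d[0]));print(r,a0)
z=s['ee_pos'][2]
A=[a0-k*4 for k in range(1,12)]+[18]
rows([((*(sp+r*np.array([np.cos(np.radians(a)),np.sin(np.radians(a))])),z),a-90) for a in A])
E
```

```text
[ 0.49731614 -0.01495629  0.11781333] [-3.03942153  2.09723232  8.12479877] [ 0.31048686  0.59139779 -0.11496287] 0.021139811023661643
0.05116672081321495 64.1417935983311
t 4.1167 pos [ 0.4973 -0.015   0.1178] ytool -26.2 tilt -1.0
[-0.001, 0.018, -0.0, -0.006, -0.002, 0.122]
[-0.002, 0.036, -0.0, -0.006, -0.001, 0.255]
[-0.005, 0.053, -0.0, -0.006, -0.001, 0.388]
[-0.009, 0.071, -0.0, -0.006, -0.001, 0.522]
[-0.015, 0.088, -0.0, -0.006, -0.001, 0.655]
[-0.021, 0.104, -0.0, -0.006, -0.001, 0.788]
[-0.029, 0.12, -0.0, -0.006, -0.0, 0.922]
[-0.038, 0.136, -0.0, -0.006, -0.0, 1.055]
[-0.048, 0.151, -0.0, -0.006, 0.0, 1.188]
[-0.059, 0.165, -0.001, -0.006, 0.0, 1.322]
[-0.071, 0.178, -0.001, -0.006, 0.001, 1.455]
[-0.077, 0.185, -0.001, -0.006, 0.001, 1.526]
```

Gripped (21 mm, 59 N). First part of the swing.

carry_out(motion=[[[0,0.018,0,0,0,0.12,-1],[-0.002,0.036,0,0,0,0.255,-1],[-0.005,0.053,0,0,0,0.39,-1],[-0.009,0.071,0,0,0,0.52,-1],[-0.015,0.088,0,0,0,0.655,-1],[-0.021,0.104,0,0,0,0.79,-1],[-0.029,0.12,0,0,0,0.92,-1],[-0.029,0.12,0,0,0,0.92,-1],[-0.029,0.12,0,0,0,0.92,-1],[-0.029,0.12,0,0,0,0.92,-1]]])

```text
time: 4.95
ee_pos: [0.5155, -0.0304, 0.1178]
tool_rot: [-2.983, -0.972, 0.004]
ft_force: [-4.5, 3.7, 10.8]
gripper_width: 0.0208
gripper_force: 59.5
```

```bash
python3 - <<'E'
from h import *
s=status.sense();print(s['ee_pos'],s['ft_force'],s['torque'],s['gripper_width'])
sp=np.array([.475,-.061]);d=s['ee_pos'][:2]-sp;r=np.hypot(*d);a0=np.degrees(np.arctan2(d[1],d[0]));print(r,a0)
z=s['ee_pos'][2];r=.0512
rows([((*(sp+r*np.array([np.cos(np.radians(a)),np.sin(np.radians(a))])),z),a-90) for a in (32,28,24,20,18,17)])
E
```

```text
[ 0.51548869 -0.03040403  0.11780778] [-4.49585997  3.70861522 10.80013749] [ 0.42581598  0.81951813 -0.44713675] 0.020787897014922268
0.05074886361997132 37.077138137366006
t 4.95 pos [ 0.5155 -0.0304  0.1178] ytool -53.9 tilt -1.0
[0.002, 0.023, -0.0, -0.01, 0.002, 0.136]
[-0.0, 0.04, -0.0, -0.01, 0.002, 0.27]
[-0.003, 0.058, -0.0, -0.009, 0.003, 0.403]
[-0.008, 0.075, -0.0, -0.009, 0.003, 0.536]
[-0.01, 0.084, -0.0, -0.009, 0.003, 0.603]
[-0.012, 0.088, -0.0, -0.009, 0.003, 0.636]
```

carry_out(motion=[[[0,0.02,0,0,0,0.135,-1],[-0.001,0.04,0,0,0,0.27,-1],[-0.004,0.058,0,0,0,0.4,-1],[-0.008,0.075,0,0,0,0.535,-1],[-0.011,0.085,0,0,0,0.6,-1],[-0.011,0.085,0,0,0,0.6,-1],[-0.011,0.085,0,0,0,0.6,-1],[-0.011,0.085,0,0,0,0.6,-1]]])

```text
time: 5.62
ee_pos: [0.5224, -0.0441, 0.1177]
tool_rot: [-3.095, -0.495, 0.008]
ft_force: [-7.5, 6.3, 13.7]
gripper_width: 0.0208
gripper_force: 60.1
```

```bash
python3 - <<'E'
from h import *
s=status.sense();print(s['ee_pos'],s['ft_force'],s['torque'],s['gripper_width'])
sp=np.array([.475,-.061]);d=s['ee_pos'][:2]-sp;r=np.hypot(*d);a0=np.degrees(np.arctan2(d[1],d[0]));print(r,a0)
rows([])
t=cap('top');s=cap('side')
a=np.clip(cv2.resize(t['frame'][140:260,310:430],(400,400),interpolation=cv2.INTER_CUBIC)*1.8,0,255).astype(np.uint8)
b=cv2.resize(s['frame'][170:270,290:390],(400,400),interpolation=cv2.INTER_CUBIC)
save(np.hstack([a,b]),'c2.png')
E
```

```text
[ 0.52235722 -0.04406059  0.11774239] [-7.49541981  6.25717409 13.71298243] [ 0.70382001  1.21942683 -0.27898432] 0.02077970438802659
0.050295628448612587 19.6818465475353
t 5.6167 pos [ 0.5224 -0.0441  0.1177] ytool -71.8 tilt -1.0
```

View pics/c2.png

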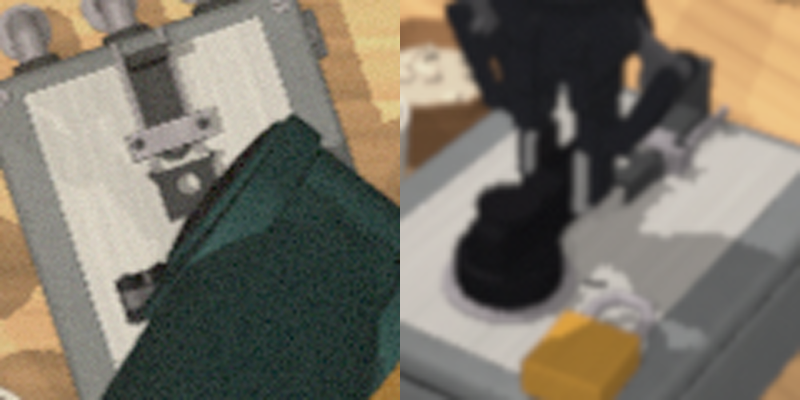

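The top crop shows the lug hole at (189,183) and the strap bolts at (138,146) and (206,118). The lever is nearly pointing at the slide.

```bash
python3 - <<'E'
from h import *
t=load('top')
W=lambda x,y,z=None: world(t,x*.3+310,y*.3+140,z)
h=W(189,183,.112); st=(W(138,146,.113)+W(206,118,.113))/2
# nose/slide tab
for yaw in (17.5,18,18.5):
    a=np.radians(yaw); ex=np.array([np.cos(a),np.sin(a)]);ey=np.array([-ex[1],ex[0]])
    d=(h-st)[:2]; print(yaw,'along',d@ex,'lat',d@ey)
print(h,st)
sp=np.array([.475,-.061]); d=(h[:2]-sp);print(np.hypot(*d),np.degrees(np.arctan2(d[1],d[0])))
# tab top cloud
P=np.array([world(t,u,v) for v in range(145,166) for u in range(340,372)])
m=(P[:,2]>.13)&(P[:,2]<.15); print('tab',m.sum(),P[m].mean(0),P[m].min(0),P[m].max(0))
d=(P[m].mean(0)-h)[:2];print('tab-hole',np.hypot(*d),np.degrees(np.arctan2(d[1],d[0])))
E
```

```text
17.5 along -0.03177546090501571 lat -0.00016574856010376574
18 along -0.03177569740352344 lat 0.00011154743865833365
18.5 along -0.031773514059649295 lat 0.00038883494265110584
[ 0.57130876 -0.03167726  0.112     ] [ 0.60156372 -0.02196412  0.113     ]
0.10067373614929265 16.933706984790433
tab 57 [ 0.64423031 -0.00650913  0.13890511] [ 0.63819111 -0.01774089  0.13133529] [0.65106484 0.00534689 0.14241765]
tab-hole 0.07714264349423398 19.041595930990578
```

The lug hole lies within 1 mm of the slide's line. Next I release and lift.

carry_out(motion=[[[0,0,0,0,0,0,1],[0,0,0,0,0,0,1],[0,0,0,0,0,0,1],[0,0,0,0,0,0,1],[0,0,0,0,0,0,1],[0,0,0,0,0,0,1],[0,0,0,0,0,0,1],[0,0,-0.15,0,0,0,1],[0,0,-0.3,0,0,0,1],[0,0,-0.42,0,0,0,1],[0,0,-0.42,0,0,0,1]]])

```text
time: 6.63
ee_pos: [0.5287, -0.0477, 0.2053]
tool_rot: [3.1, 0.496, 0.012]
ft_force: [0.9, -0.4, 0.6]
gripper_width: 0.0847
gripper_force: 0.0
```

```bash
python3 - <<'E'
from h import *
u=np.array([np.cos(np.radians(18)),np.sin(np.radians(18))]); tab=np.array([.6455,-.0076])
p=tab+.03*u; print(p)
rows([((*p,.2),-72),((*p,.124),-72)])
E
```

```text
[0.6740317  0.00167051]
t 6.6333 pos [ 0.5287 -0.0477  0.2053] ytool -71.8 tilt -1.0
[0.767, -0.008, 0.032, 0.006, -0.014, 0.006]
[0.764, -0.009, 0.412, 0.006, -0.014, 0.006]
```

carry_out(motion=[[[0.2,0,0,0,0,0,-1],[0.4,0,0.02,0,0,0,-1],[0.6,0,0.03,0,0,0,-1],[0.765,-0.01,0.03,0,0,0,-1],[0.765,-0.01,0.03,0,0,0,-1],[0.765,-0.01,0.03,0,0,0,-1],[0.765,-0.01,0.03,0,0,0,-1],[0.765,-0.01,0.03,0,0,0,-1],[0.765,-0.01,0.03,0,0,0,-1],[0.765,-0.01,0.03,0,0,0,-1]]])

```text
time: 7.47
ee_pos: [0.6694, 0.0024, 0.1955]
tool_rot: [-3.102, -0.495, 0.001]
ft_force: [0.0, -0.6, -0.2]
gripper_width: 0.0003
gripper_force: 0.0
```

```bash
python3 - <<'E'
from h import *
t=cap('top');s=cap('side')
rows([((.674,.0017,.124),-72)])
print(status.sense()['gripper_width'])
a=np.clip(cv2.resize(t['frame'][120:260,300:440],(400,400),interpolation=cv2.INTER_CUBIC)*1.8,0,255).astype(np.uint8)
b=cv2.resize(s['frame'][150:270,300:420],(400,400),interpolation=cv2.INTER_CUBIC)
save(np.hstack([a,b]),'c3.png')
E
```

```text
t 7.5667 pos [0.6699 0.0028 0.1956] ytool -71.8 tilt -1.0
[0.018, 0.012, 0.358, -0.001, -0.0, 0.006]
-2.3782936278288806e-06
```

View pics/c3.png

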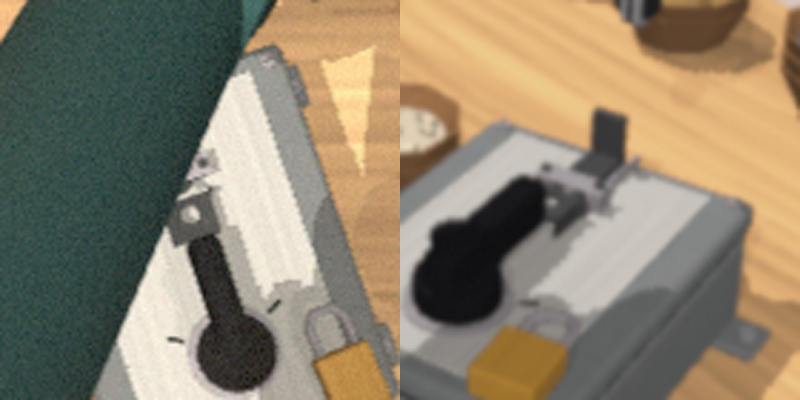

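The lever has stayed at OFF, with its lug hole at (189,213), and the shut fingers are past the tab, at (635,10) in the side crop. I lower behind the tab, then push in steps.

carry_out(motion=[[[0.03,0.01,0,0,0,0,-1],[0.03,0.012,0.12,0,0,0,-1],[0.03,0.012,0.24,0,0,0,-1],[0.03,0.012,0.36,0,0,0,-1],[0.03,0.012,0.36,0,0,0,-1],[0.03,0.012,0.36,0,0,0,-1]]])

```text
time: 8.07
ee_pos: [0.6764, 0.0029, 0.1224]
tool_rot: [-3.102, -0.497, 0.004]
ft_force: [0.8, -0.5, 0.4]
gripper_width: -0.0002
gripper_force: 0.0
```

```bash
python3 - <<'E'
from h import *
u=np.array([np.cos(np.radians(18)),np.sin(np.radians(18))]); sp=np.array([.475,-.061])
tab=np.array([.6455,-.0076])
rows([((*(tab+d*u),.124),-72) for d in (.015,0,-.008,-.013)])
print(status.sense()['ft_force'])
E
```

```text
t 8.0667 pos [0.6764 0.0029 0.1224] ytool -71.8 tilt -1.0
[-0.088, 0.002, -0.008, -0.001, 0.004, 0.007]
[-0.163, 0.002, -0.008, -0.001, 0.004, 0.007]
[-0.203, 0.002, -0.008, -0.001, 0.004, 0.007]
[-0.228, 0.002, -0.008, -0.001, 0.004, 0.007]
[ 0.76868547 -0.48046556  0.43855365]
```

carry_out(motion=[[[-0.04,0,0,0,0,0,-1],[-0.08,0,0,0,0,0,-1],[-0.1,0,0,0,0,0,-1],[-0.12,0,0,0,0,0,-1],[-0.14,0,0,0,0,0,-1],[-0.16,0,0,0,0,0,-1],[-0.18,0,0,0,0,0,-1],[-0.2,0,0,0,0,0,-1],[-0.2,0,0,0,0,0,-1]]])

```text
time: 8.82
ee_pos: [0.638, -0.0101, 0.1235]
tool_rot: [-3.102, -0.496, 0.001]
ft_force: [1.9, 0.1, 0.7]
gripper_width: 0.0
gripper_force: 0.8
```

carry_out(motion=[[[-0.01,0,0,0,0,0,-1],[-0.02,0,0,0,0,0,-1],[-0.02,0,0,0,0,0,-1]]])

```text
time: 9.07
ee_pos: [0.6347, -0.011, 0.1232]
tool_rot: [-3.102, -0.497, 0.001]
ft_force: [2.3, 0.3, 1.1]
gripper_width: 0.0001
gripper_force: 1.0
```

carry_out(motion=[[[-0.01,0,0,0,0,0,-1],[-0.02,0,0,0,0,0,-1],[-0.02,0,0,0,0,0,-1]]])

```text
time: 9.32
ee_pos: [0.6333, -0.0115, 0.1234]
tool_rot: [3.101, 0.498, 0.006]
ft_force: [5.7, 0.4, -1.4]
gripper_width: -0.0
gripper_force: 2.9
```

carry_out(motion=[[[-0.01,0,0,0,0,0,-1],[-0.02,0,0,0,0,0,-1],[-0.02,0,0,0,0,0,-1]]])

```text
time: 9.57
ee_pos: [0.6332, -0.0115, 0.1237]
tool_rot: [3.1, 0.499, 0.017]
ft_force: [11.6, 1.4, -5.2]
gripper_width: -0.0002
gripper_force: 5.9
```

The tool has stopped advancing and the force is rising at the expected stop. I back off along the slide, lift and clear the view.

carry_out(motion=[[[0.1,0,0,0,0,0,-1],[0.2,0,0,0,0,0,-1],[0.22,0,-0.1,0,0,0,-1],[0.22,0,-0.3,0,0,0,-1],[0.22,0,-0.5,0,0,0,-1],[0.22,-0.2,-0.6,0,0,0,-1],[0.22,-0.4,-0.6,0,0,0,-1],[0.22,-0.6,-0.6,0,0,0,-1],[0.22,-0.8,-0.6,0,0,0,-1],[0.22,-1,-0.6,0,0,0,-1],[0.22,-1,-0.6,0,0,0,-1],[0.22,-1,-0.6,0,0,0,-1]]])

```text
time: 10.57
ee_pos: [0.6035, 0.1941, 0.2414]
tool_rot: [-3.099, -0.509, 0.009]
ft_force: [-0.7, -1.0, -0.1]
gripper_width: 0.0
gripper_force: 0.0
```

```bash
python3 - <<'E'
from h import *
t=cap('top');s=cap('side')
print(status.sense()['ft_force'],status.sense()['ee_pos'])
a=np.clip(cv2.resize(t['frame'][140:260,310:430],(400,400),interpolation=cv2.INTER_CUBIC)*1.8,0,255).astype(np.uint8)
b=cv2.resize(s['frame'][160:270,300:410],(400,400),interpolation=cv2.INTER_CUBIC)
save(np.hstack([a,b]),'c4.png')
P=np.array([world(t,u,v) for v in range(145,185) for u in range(335,375)])
m=(P[:,2]>.13)&(P[:,2]<.15); print('tab',m.sum(),P[m].mean(0))
E
```

```text
[-0.29499765 -0.24088649  0.1601578 ] [0.60544893 0.18907228 0.24257619]
tab 56 [ 0.61815108 -0.0150141   0.13915926]
```

View pics/c4.png

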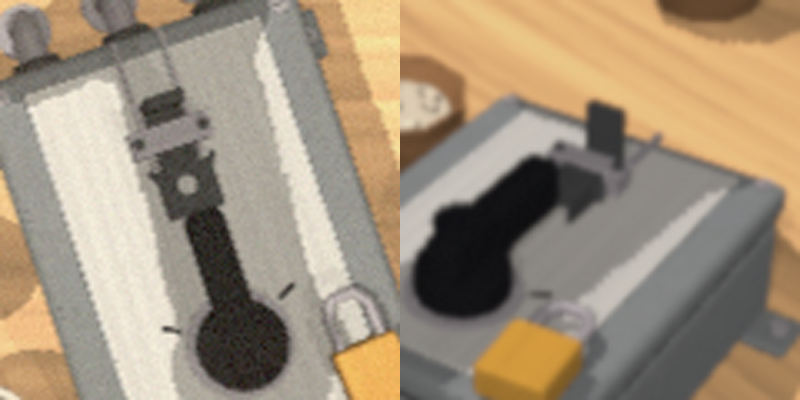

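The tongue is in under the lug at (187,185), with plate showing through both holes. The tab has moved 27.4 mm and sits about 50 mm beyond the lug's hole, as it should at the stop.

```bash
python3 -c "
from bench import ticket; print(ticket.job_done())"
```

```text
the job is handed in; nothing more can be done
None
```

I swung the lever to OFF, within about 1 mm of line at the lug's hole. I then pushed the slide in to its stop, so the padlock holes line up, withdrew the arm and handed the job in at about 11 s; the hand-in gave no verdict.

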